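Dock the power module on the creasing-iron station

TASK

Set the red-gripped power module over the bare front part of the station's rail, plug towards the hood, and let go of it. Then push it along the rail under the hood, feeling your way, until its plug is in the socket and the spring catch has snapped into its notch and holds it; stop pushing there, do not ram it on. Leave the grey-gripped spare module, the bottle and the jar where they are.

Things in the scene. Friction and masses are not known exactly. Their poses are not given: they have to be found in the camera images.
- module: power module, black, 130 mm long (x) x 60 wide (y), body 40 high, 0.35 to 0.7 kg. Origin: centre of the body's underside; z up, x to its plug end. A groove 30 wide, 16 deep runs along the whole underside and straddles the rail. Mass centre at about x -18. Starts upright on the bench on one side of the station (the spare on the other), plug end roughly away from the robot
- grip (a point): middle of the module's upright red grip fin, at x -32, y 0, z 55 of the module, same axes. The fin is 40 mm long (module x -52 to -12), 18 thick (y), from z 40 to z 70, on top of the rear half
- plug_tip (a point): tip of the white plug block on the module's front, at x 93, z 24 of the module. The plug is 24 mm wide, 12 high, 28 long. Behind it the module's top slopes up from the front edge to a steel-edged notch across the top (module x 17 to 40) into which the catch drops
- rear (a point): middle of the module's flat rear face above the groove (module x -65, z 28): a face 60 mm wide; over the groove it runs from z 16 to z 40. Closed fingers can push here, clear of the rail
- station: fixed creasing-iron station; origin at bench height, x along the rail into the hood (roughly away from the robot), z up. Aluminium base plate 6 mm thick, x -105 to 255, 110 wide; on it a dark steel rail, top at z 20: 20 wide from its front end x -90 to x 20, widening to 27.4 by x 50 and so on into the hood. A module standing on the plate has its origin at z 6
- rail_front (a point): middle of the rail's bare front part, at the plate's upper face (station x 0, y 0, z 6), same axes. Lower the module over the rail from above with its origin here (station x from -30 to 20 is good)
- hood_mouth (a point): middle of the hood's open front (station x 108): 80 mm wide, roof top at z 76. Module's front goes under, fin stays out. Socket and catch inside are out of sight, depth varies: home is with the module's origin somewhere from station x 83 to 114, to be felt. Push: about 2 N, then up to 12 N as the catch climbs the slope in the last 30 mm; it drops as the catch snaps in, then rises 3 to 4 N per mm
- catch (a joint): spring catch in the hood, m: 0 when down, about 0.006 while it rides on the module's top, back under 0.002 when it has dropped into the notch. A green pin on the hood's top rises and falls with it
- contact (a joint): sprung contact plate at the back of the socket, m: 0 at rest, pressed back by the plug; about 0.002 when the module sits caught. Spring 2500 N/m. Pressed back over 0.007 (a push of about 25 N or more) it is damaged
- spare: spare power module: the same shape and size as the module but with a grey fin; stands on the other side of the station. Leave alone
- edgepaint: white bottle with orange cap, 48 mm across, 110 high; origin at the centre of its underside. Leave alone
- waxjar: amber jar with dark lid, 64 mm across, 60 high; origin at the centre of its underside. Leave alone
Things that resemble listed ones, but are neither listed nor needed, are in the scene too. What is shaped like the module but purple or yellow is not meant.

How it is judged:
By the outcome, as a careful person would: the job done as asked, in the order asked, and still so for the second after the job is handed in, with the robot touching nothing.
It also fails if it takes over 70 s, if anything falls off the work surface, if the arm or the gripper's body presses on something with over 40 N, if the wrist force passes 120 N, or if a joint passes its speed limit or range.

ROBOT

A 7-joint arm with a two-finger parallel gripper is mounted at the origin on the work surface. World frame = base frame: x ahead of the robot, y to its left, z up, the work surface at z = 0. Lengths are in m, angles in rad, forces in N, time in s.
With the tool pointing down it reaches from about 0.4 to 0.875 m from the base axis. Payload 19.3 kg.
Tool frame: the origin (TCP) lies on the centre line of the jaws, within the pads' length; the fingertips stand 14 mm ahead of it and the grasp point (between the pads) lies 5 mm behind it; z points along the fingers, y is the line along which they close (so a half turn about z gives the same grasp; the last joint's range is limited). The gripper opens to 85 mm and grips with 20 to 120 N. Pads are 22 mm wide; open, the fingers measure 114 mm over their backs; the gripper's body (76 mm by 85 mm) begins 54 mm behind the grasp point. The pads swing forward as they close: fully open they stand 13 mm farther back than shut.
Start: joints at [-1.311, 0.521, -0.036, 1.599, 0.021, 1.021, -0.113], TCP at [0.202, 0.591, 0.245] pointing down, gripper open.
Joint ranges: [-2.91, 2.91], [-0.3, 2.13], [-1.5, 1.42], [0.17, 2.43], [-1.26, 4.41], [0.16, 1.93], [-2.52, 2.52]. Speed limits (rad/s): [1.89, 1.89, 2.39, 2.39, 3.01, 3.01, 3.01].

INTERFACE

Orientations are given as [roll, pitch, yaw] about the fixed x, y, z axes, in that order (R = Rz(yaw) Ry(pitch) Rx(roll)).
In Python, from workcell import bot, grab_frame, regions_of gives the robot as it stands. The module is installed in compiled form; this text tells all that it offers.
- The arm moves only by the tool play_rows, never from a script. Its argument "plan" is a list of rows, each a list of 3 entries, a list of its own where there are three numbers: the shift along the tool's x, y, z in units of 2.5 cm (1.0 is 2.5 cm), then the turn, a rotation vector about the tool's x, y, z in units of 0.15 rad (1.0 is 0.15 rad), then the closure, from -1 (fully open) to 1 (shut). In form: [[[tx, ty, tz], [rx, ry, rz], jaw], ...]. A call has 1 to 20 rows; each row shifts and turns the commanded pose from where the row before left it, along the tool's axes as they then stand; what a row does not reach is not made up. A row lasts 1/8 s, in which the tool goes at most 62.5 mm and 10.7 degrees, less where a joint would pass 70% of its speed; a pose out of reach is approached as far as the arm can. A call with a number of a shift or a turn outside -1 to 1 is refused whole. A call with a gripper value outside its range is refused whole. The fingers move at their own pace and stop on an object; "newtons" is the grip in N (left out, the last holds). Time passes only in rows, so rows that do not move let the fingers close. It gives the time, the measured TCP pose, the force, the opening and the grip force at its end, in the units of the state.
- bot.observe(): the state, without advancing time (a new reading comes with each control period).
- grab_frame(name): name is "side" or "top" or "wrist"; returns a dict with "pixels" (480x640x3 uint8, red, green, blue), "depth" (480x640 float32, m along the optical axis (not along the pixel's ray), 0 where there is no reading), "camera_matrix" (3x3 intrinsics, pixels), "R" (3x3) and "t" (3): a world point X has camera coordinates R X + t. Camera axes: x right, y down, z forward; pixel columns grow to the right and rows downward; lengths in m; the calibration is good to about 2 mm. A picture is of the moment at which its call begins.
- bot.job_done(): hands the job in; it is judged then, once.
Trained networks look in the newest picture that a camera, given by its name, has taken for a name from the list of things; names that differ only in an ending like _2 or _b are one class to them, and where a whole thing is asked for, a point or a joint stands for the part that bears it (a point fixed in the world has none). Each returns a list of dicts, best first, with "p" (0 to 1); they miss things now and then, are a little off and sometimes report something else, mostly with a low value. They report only what shows in the picture. A call takes as long as a camera call. They do not tell look-alikes from the thing itself.
- regions_of(thing, camera): "mask" (480x640 bool, what is visible of it) and "box" ([left, top, right, bottom] in pixels, round what is visible of it).
The state is a dict: "clock": time; "qpos": joint angles; "qd": joint speeds; "joint_efforts": joint torques, N m; "position": TCP position; "tool_rot": TCP orientation; "force": force on the tool from outside, world axes, zero at the start; "moment": the same for the moment, N m; "grip_width": finger opening in m; "finger_force": force on a finger pad.
Only numpy, scipy, OpenCV 4.12 (cv2) and the standard library are available. Lean on these libraries where they do the work, as an engineer would, in place of code of your own. Each camera call takes 0.05 s, during which the arm holds its last target. There are 200 camera calls.

## Working session

There is one attempt and no reset: what is moved stays moved. The work goes in short steps, Python scripts to look and compute and a tool call to move; the robot and the scene stay as the last step left them, time stands still between calls to the robot, and variables do not carry over. Pictures are saved under pics/ and viewed, at most 10 in all, crops included, and the job is handed in when it is done.

Besides the shell and the picture viewer there is one more tool, called after "Call:" in YAML: its name, and indented under it one key for each argument. play_rows: Moves the arm, as the interface text tells. Its arguments: {"type":"object","properties":{"plan":{"type":"array"},"newtons":{"type":"number"}},"required":["plan"]}

```bash
mkdir -p pics; cat > h.py <<'E'
import numpy as np,cv2
from workcell import bot,grab_frame,regions_of
def world(f,mask=None):
    K=f["camera_matrix"];d=f["depth"]
    v,u=np.nonzero((d>0) if mask is None else (mask&(d>0)))
    z=d[v,u];c=np.stack([(u-K[0,2])*z/K[0,0],(v-K[1,2])*z/K[1,1],z],1)
    return (c-f["t"])@f["R"],u,v
def save(f,n): cv2.imwrite("pics/"+n,cv2.cvtColor(f["pixels"],cv2.COLOR_RGB2BGR))
E
python3 - <<'E'
from h import *
s=bot.observe();print({k:np.round(v,3).tolist() for k,v in s.items()})
ims=[]
for c in["top","side"]:
    f=grab_frame(c);ims.append(f["pixels"])
    np.savez(c+".npz",**f)
    print(c,np.round(-f["R"].T@f["t"],2).tolist())
    for n in["module","spare","station","grip","edgepaint","waxjar","hood_mouth"]:
        for r in regions_of(n,c)[:5]:
            P,_,_=world(f,r["mask"])
            print(n,round(r["p"],2),list(map(int,r["box"])),np.round(np.median(P,0),3).tolist() if len(P) else None, np.round(f["pixels"][r["mask"]].mean(0)))
im=np.vstack([cv2.resize(i,(800,600)) for i in ims])
cv2.imwrite("pics/top.png",im[:600,:,::-1]);cv2.imwrite("pics/side.png",im[600:,:,::-1])
E
```

```text
{'clock': 0.0, 'qpos': [-1.311, 0.522, -0.036, 1.6, 0.021, 1.021, -0.113], 'qd': [0.0, -0.001, 0.001, 0.001, 0.0, 0.0, -0.0], 'joint_efforts': [0.001, -92.712, 1.98, -36.991, 0.018, 0.009, -0.0], 'position': [0.202, 0.591, 0.245], 'tool_rot': [-3.14, 0.0, 2.812], 'force': [0.166, -0.455, -0.305], 'moment': [0.01, 0.047, -0.061], 'finger_force': 0.0, 'grip_width': 0.085}
top [0.47, 0.0, 1.07]
module 0.83 [183, 290, 270, 346] [0.4, 0.144, 0.039] [91. 87. 60.]
module 0.82 [402, 348, 477, 415] [0.284, -0.265, 0.039] [69. 50. 72.]
module 0.58 [430, 239, 470, 322] [0.474, -0.278, 0.039] [52. 46. 47.]
spare 0.84 [133, 197, 173, 277] [0.54, 0.287, 0.039] [52. 53. 54.]
station 0.68 [295, 133, 361, 328] [0.575, -0.045, 0.01] [78. 79. 80.]
grip 0.95 [430, 238, 468, 318] [0.474, -0.277, 0.039] [51. 45. 46.]
grip 0.76 [180, 286, 267, 348] [0.4, 0.143, 0.039] [91. 87. 60.]
grip 0.74 [243, 57, 276, 138] [0.821, 0.099, 0.039] [70. 53. 73.]
grip 0.56 [400, 349, 481, 414] [0.284, -0.264, 0.039] [69. 50. 72.]
edgepaint 0.85 [164, 149, 196, 179] [0.682, 0.235, 0.075] [68. 63. 57.]
waxjar 0.84 [405, 151,
[... 551 characters left out ...]
 46. 46.]
spare 0.53 [380, 191, 458, 232] [0.456, -0.264, 0.034] [47. 36. 36.]
station 0.17 [136, 322, 233, 404] [0.515, 0.302, 0.039] [44. 45. 46.]
grip 0.94 [133, 208, 204, 258] [0.793, 0.111, 0.037] [66. 38. 64.]
grip 0.91 [468, 222, 551, 272] [0.279, -0.238, 0.035] [66. 39. 64.]
grip 0.8 [297, 296, 354, 393] [0.392, 0.158, 0.039] [123. 113.  73.]
grip 0.63 [382, 189, 460, 236] [0.456, -0.264, 0.034] [47. 36. 36.]
grip 0.19 [127, 252, 164, 314] [0.675, 0.251, 0.061] [84. 80. 71.]
edgepaint 0.59 [126, 252, 166, 314] [0.675, 0.251, 0.061] [83. 79. 71.]
waxjar 0.9 [307, 164, 338, 201] [0.681, -0.216, 0.039] [52. 42. 33.]
hood_mouth 0.6 [230, 182, 411, 309] [0.599, -0.03, 0.018] [87. 89. 89.]
```

View pics/top.png

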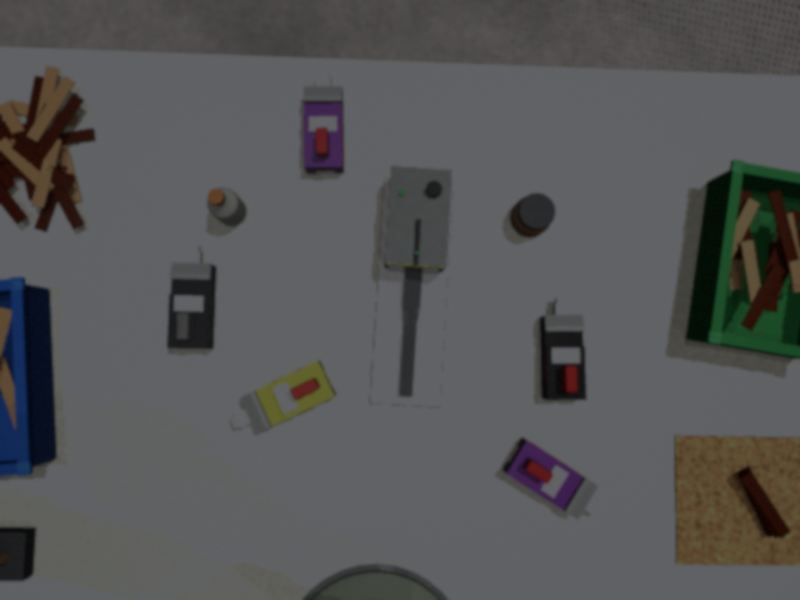

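View pics/side.png

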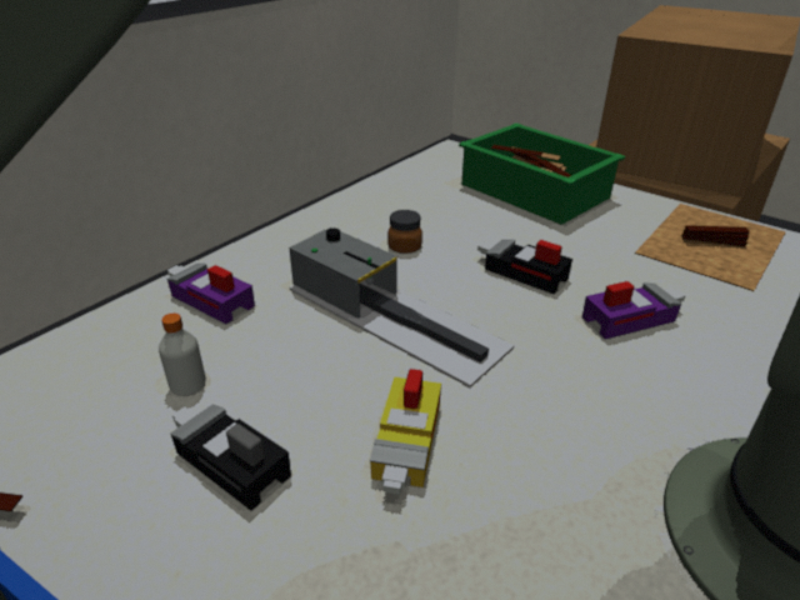

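The candidates at 800x600 in the top view are black/red fin (563,358), black/grey fin (191,307), purple/red (323,130) and (550,475), and yellow/red (290,397). Only (563,358) is black with a red fin. Next I'll measure it and check a crop.

```bash
python3 - <<'E'
from h import *
f=dict(np.load("top.npz"))
P,u,v=world(f);C=f["pixels"][v,u].astype(int)
def rect(m,n):
    q=P[m];r=cv2.minAreaRect((q[:,:2]*1000).astype(np.float32));b=cv2.boxPoints(r)
    print(n,m.sum(),"c",np.round(r[0],1),"size",np.round(r[1],1),"ang",round(r[2],2),"z",np.round(np.percentile(q[:,2],[5,50,95]),4))
    return r
def line(m,n):
    q=P[m];c=np.polyfit(q[:,0],q[:,1],1);print(n,"slope yaw",round(np.degrees(np.arctan(c[0])),2),"mean",np.round(q.mean(0),4))
inb=lambda x0,x1,y0,y1:(P[:,0]>x0)&(P[:,0]<x1)&(P[:,1]>y0)&(P[:,1]<y1)
M=inb(.38,.6,-.34,-.22)
red=(C[:,0]>1.8*C[:,1])&(C[:,0]>60)
rect(M&(P[:,2]>.032)&(P[:,2]<.046),"body")
rect(M&(P[:,2]>.06),"fin");rect(M&red&(P[:,2]>.055),"finred")
rect(M&(P[:,2]>.012)&(P[:,2]<.034)&(P[:,0]>.5),"plug?")
S=inb(.35,.82,-.12,.05)
rect(S&(P[:,2]>.068)&(P[:,2]<.082),"roof")
R=S&(P[:,2]>.015)&(P[:,2]<.025)&(C.sum(1)<180)
rect(R,"rail")
for x in np.arange(.39,.66,.02):
    k=R&(abs(P[:,0]-x)<.004)
    if k.sum(): print(round(x,2),np.round(P[k,1].min(),4),np.round(P[k,1].max(),4),np.round((P[k,1].min()+P[k,1].max())/2,4))
pl=S&(P[:,2]>.0035)&(P[:,2]<.0085)&(P[:,0]<.6); rect(pl,"plate")
print("rail xmin",P[R,0].min())
im=f["pixels"][225:335,400:500,::-1];cv2.imwrite("pics/crop.png",cv2.resize(im,None,fx=5,fy=5,interpolation=2))
E
```

```text
body 1760 c [ 479.4 -283. ] size [148.6  62.3] ang 2.03 z [0.0329 0.0397 0.0433]
fin 225 c [ 437.8 -284.3] size [39.2 19.2] ang 1.83 z [0.0645 0.0697 0.0727]
finred 180 c [ 437.8 -285.4] size [39.2 17. ] ang 0.38 z [0.0671 0.0702 0.0731]
plug? 376 c [ 531.6 -281.2] size [61.1 60.4] ang 1.28 z [0.0192 0.0309 0.0336]
roof 3712 c [675.2 -50.4] size [ 92.1 150. ] ang 87.66 z [0.0733 0.0765 0.0795]
rail 1105 c [511.9 -26.9] size [ 86.8 202.7] ang 76.99 z [0.0171 0.0203 0.0235]
0.41 -0.0472 -0.0315 -0.0394
0.43 -0.0487 -0.0312 -0.04
0.45 -0.0502 -0.0326 -0.0414
0.47 -0.0498 -0.0341 -0.0419
0.49 -0.0514 -0.0338 -0.0426
0.51 -0.0509 -0.0352 -0.043
0.53 -0.0544 -0.0348 -0.0446
0.55 -0.0578 -0.0324 -0.0451
0.57 -0.0577 -0.0338 -0.0458
0.59 -0.0592 -0.0354 -0.0473
0.61 -0.0607 -0.043 -0.0519
plate 4089 c [475.  -34.9] size [249.2 169.3] ang 0.06 z [0.0038 0.006  0.0082]
rail xmin 0.4049007065198743
```

View pics/crop.png

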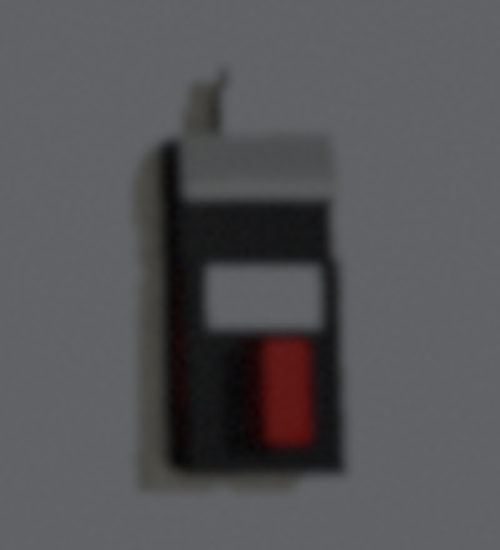

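The crop confirms a black body with a red fin, and the plug end points away from the robot. I make the fin centre about (0.438, -0.2845) and the module yaw about +1.9°. The station origin is about (0.4935, -0.043) with yaw about -2.45°. I'll start the approach.

Call:
play_rows:
  plan:
    - [[0, 0, 0], [0, 0, -0.75], -1]
    - [[0, 0, 0], [0, 0, -0.75], -1]
    - [[0, 0, 0], [0, 0, -0.7], -1]
    - [[-1, -1, 0], [0, 0, 0], -1]
    - [[-1, -1, 0], [0, 0, 0], -1]
    - [[-1, -1, 0], [0, 0, 0], -1]
    - [[-1, -1, 0], [0, 0, 0], -1]
    - [[-1, -1, 0], [0, 0, 0], -1]
    - [[-1, -1, 0], [0, 0, 0], -1]
    - [[-1, -1, 0], [0, 0, 0], -1]
    - [[-1, -1, 0], [0, 0, 0], -1]
    - [[-1, -1, 0], [0, 0, 0], -1]
    - [[0, -1, 0], [0, 0, 0], -1]
    - [[0, -1, 0], [0, 0, 0], -1]
    - [[0, -1, 0], [0, 0, 0], -1]
    - [[0, -1, 0], [0, 0, 0], -1]
    - [[0, -1, 0], [0, 0, 0], -1]
    - [[0, -1, 0], [0, 0, 0], -1]
    - [[0, -1, 0], [0, 0, 0], -1]
    - [[0, -1, 0], [0, 0, 0], -1]

```text
clock: 3.3
position: [0.4275, 0.1655, 0.2454]
tool_rot: [3.141, 0.0, -3.141]
force: [0.1, 0.4, 0.8]
grip_width: 0.0851
finger_force: 0.0
```

Call:
play_rows:
  plan:
    - [[0, -1, 0], [0, 0, 0], -1]
    - [[0, -1, 0], [0, 0, 0], -1]
    - [[0, -1, 0], [0, 0, 0], -1]
    - [[0, -1, 0], [0, 0, 0], -1]
    - [[0, -1, 0], [0, 0, 0], -1]
    - [[0, -1, 0], [0, 0, 0], -1]
    - [[0, -1, 0], [0, 0, 0], -1]
    - [[0, -1, 0], [0, 0, 0], -1]
    - [[0, -1, 0], [0, 0, 0], -1]
    - [[0, -1, 0], [0, 0, 0], -1]
    - [[0, -1, 0], [0, 0, 0], -1]
    - [[0, -1, 0], [0, 0, 0], -1]
    - [[0, -1, 0], [0, 0, 0], -1]
    - [[0, -1, 0], [0, 0, 0], -1]
    - [[0, -1, 0], [0, 0, 0], -1]
    - [[0, -1, 0], [0, 0, 0], -1]
    - [[0, -1, 0], [0, 0, 0], -1]
    - [[-0.42, -1, 0], [0, 0, 0], -1]
    - [[0, 0, 1], [0, 0, -0.22], -1]
    - [[0, 0, 0], [0, 0, 0], -1]

```text
clock: 5.8
position: [0.4373, -0.2834, 0.2192]
tool_rot: [3.14, -0.002, -3.109]
force: [0.0, -0.5, -0.0]
grip_width: 0.0852
finger_force: 0.0
```

```bash
python3 - <<'E'
from h import *
s=bot.observe();print(s["position"],s["tool_rot"],np.round(s["qpos"],2))
f=grab_frame("wrist");save(f,"w1.png");np.savez("w1.npz",**f)
P,u,v=world(f);C=f["pixels"][v,u].astype(int)
red=(C[:,0]>1.8*C[:,1])&(C[:,0]>50)&(P[:,2]>.064)&(P[:,2]<.08)
b=(P[:,2]>.034)&(P[:,2]<.045)&(C.sum(1)<200)
for m in(red,b):
    q=P[m];print(len(q),cv2.minAreaRect((q[:,:2]*1000).astype(np.float32)),np.percentile(q[:,2],[5,50,95]) if len(q) else 0)
E
```

```text
[ 0.43733161 -0.28336436  0.21923959] [ 3.14039847e+00 -2.33897128e-03 -3.10880957e+00] [ 0.29  0.4   0.22  1.91 -0.11  0.85  2.18]
2634 ((375.0281066894531, -264.6829528808594), (38.26158142089844, 171.63233947753906), 68.92024993896484) [0.06810681 0.06971992 0.07097301]
11507 ((482.21856689453125, -362.472900390625), (188.27972412109375, 504.53363037109375), 41.039215087890625) [0.03684895 0.03992138 0.0414786 ]
```

View pics/w1.png

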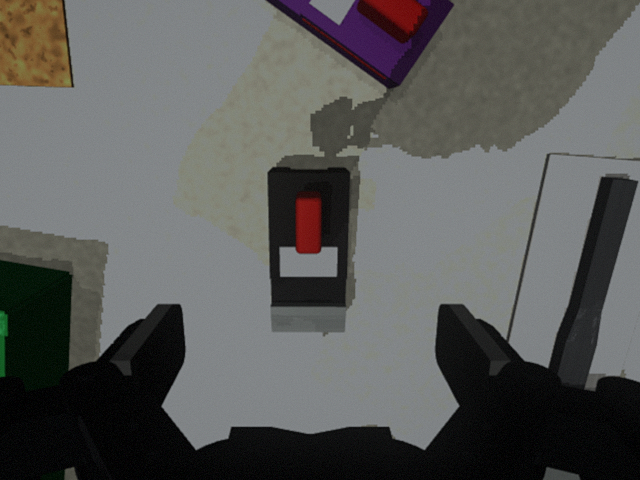

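The wrist view shows the module at (309,245) with its red fin at (309,222), upright and clear. The purple one is at the top and the rail is at the right. I'll refine both poses from this picture.

```bash
python3 - <<'E'
from h import *
f=dict(np.load("w1.npz"));P,u,v=world(f);C=f["pixels"][v,u].astype(int)
box=(u>255)&(u<362)&(v>158)&(v<345)
def ed(m,n):
    q=P[m][:,:2]*1000;print(n,m.sum(),cv2.minAreaRect(q.astype(np.float32)))
    c=[];y=[]
    for x in np.arange(q[:,0].min()+4,q[:,0].max()-4,3):
        k=abs(q[:,0]-x)<2
        if k.sum()>3: c.append(x);y.append((q[k,1].min()+q[k,1].max())/2)
    p=np.polyfit(c,y,1);print(" midline yaw",np.degrees(np.arctan(p[0])),"y at mean x",np.mean(c),np.mean(y))
ed(box&(P[:,2]>.064)&(P[:,2]<.075),"fin")
ed(box&(P[:,2]>.036)&(P[:,2]<.043),"body")
ed((u>500)&(P[:,2]>.017)&(P[:,2]<.024)&(C.sum(1)<220)&(P[:,0]<.51),"rail")
E
```

```text
fin 1486 ((438.1239929199219, -283.7604064941406), (39.379642486572266, 17.679035186767578), 1.3726681470870972)
 midline yaw 0.9851016467713272 y at mean x 437.36422878061035 -283.9224885658366
body 8368 ((469.04595947265625, -282.9463806152344), (126.9852066040039, 60.107818603515625), 1.6862232685089111)
 midline yaw 0.6646492900500975 y at mean x 461.503168859006 -283.9348439466512
rail 3396 ((457.78759765625, -40.97309112548828), (22.18262481689453, 104.88198852539062), 87.56026458740234)
 midline yaw -2.441622132320045 y at mean x 457.09108665379904 -41.12031264959014
```

Call:
play_rows:
  plan:
    - [[0, 0, 1], [0, 0, 0], -1]
    - [[0, 0, 1], [0, 0, 0], -1]
    - [[0, 0, 1], [0, 0, 0], -1]
    - [[0, 0, 1], [0, 0, 0], -1]
    - [[0, 0, 1], [0, 0, 0], -1]
    - [[0, 0, 1], [0, 0, 0], -1]
    - [[0, 0, 0.4], [0, 0, 0], -1]
    - [[0, 0, 0], [0, 0, 0], -1]
    - [[0, 0, 0], [0, 0, 0], 1]
    - [[0, 0, 0], [0, 0, 0], 1]
    - [[0, 0, 0], [0, 0, 0], 1]
    - [[0, 0, 0], [0, 0, 0], 1]
    - [[0, 0, 0], [0, 0, 0], 1]
    - [[0, 0, 0], [0, 0, 0], 1]
    - [[0, 0, 0], [0, 0, 0], 1]
  newtons: 70

```text
clock: 7.72
position: [0.4383, -0.2839, 0.0606]
tool_rot: [-3.141, 0.0, -3.109]
force: [0.1, -0.6, 6.5]
grip_width: 0.0167
finger_force: 68.6
```

Call:
play_rows:
  plan:
    - [[0, 0, -0.3], [0, 0, 0], 1]
    - [[0, 0, -1], [0, 0, 0], 1]
    - [[0, 0, -1], [0, 0, 0], 1]
    - [[0, 0, -1], [0, 0, 0], 1]
    - [[0, 0, 0], [0, 0, 0], 1]
    - [[-0.28, 0.73, 0], [0, 0, 0], 1]
    - [[0, 1, 0], [0, 0, 0], 1]
    - [[0, 1, 0], [0, 0, 0], 1]
    - [[0, 1, 0], [0, 0, 0], 1]
    - [[0, 1, 0], [0, 0, 0], 1]
    - [[0, 1, 0], [0, 0, 0], 1]
    - [[0, 1, 0], [0, 0, 0], 1]
    - [[0, 1, 0], [0, 0, 0], 1]
    - [[0, 1, 0], [0, 0, 0], 1]
    - [[0, 1, 0], [0, 0, 0], 1]
    - [[0, 0, 0], [0, 0, 0.5], 1]
    - [[0, 0, 0], [0, 0, 0], 1]
    - [[0, 0, 0], [0, 0, 0], 1]

```text
clock: 9.98
position: [0.4367, -0.0406, 0.1423]
tool_rot: [-3.141, -0.001, 3.101]
force: [-0.4, -0.1, -5.5]
grip_width: 0.0166
finger_force: 69.4
```

```bash
cat >> h.py <<'E'
def ed(P,m,n):
    q=P[m][:,:2]*1000;r=cv2.minAreaRect(q.astype(np.float32));print(n,m.sum(),np.round(r[0],1),np.round(r[1],1),round(r[2],2),"z",np.round(np.percentile(P[m][:,2],[5,50,95]),4))
    c=[];y=[]
    for x in np.arange(q[:,0].min()+4,q[:,0].max()-4,3):
        k=abs(q[:,0]-x)<2
        if k.sum()>3: c.append(x);y.append((q[k,1].min()+q[k,1].max())/2)
    p=np.polyfit(c,y,1);print("  midline yaw %.2f at x %.1f y %.1f"%(np.degrees(np.arctan(p[0])),np.mean(c),np.mean(y)))
E
python3 - <<'E'
from h import *
s=bot.observe();print(s["position"],s["tool_rot"],s["force"],s["moment"],s["grip_width"])
f=grab_frame("wrist");np.savez("w2.npz",**f)
g=grab_frame("side");np.savez("s2.npz",**g)
h=f["pixels"];cv2.imwrite("pics/w2.png",np.hstack([cv2.resize(h,(400,300)),cv2.resize(g["pixels"][120:360,180:500],(400,300))])[:,:,::-1])
E
```

```text
[ 0.43667623 -0.0405542   0.14234542] [-3.14132655e+00 -8.47396761e-04  3.10103736e+00] [-0.40522009 -0.11154726 -5.50644351] [0.03834157 0.02774272 0.01150286] 0.016583948330328887
```

View pics/w2.png

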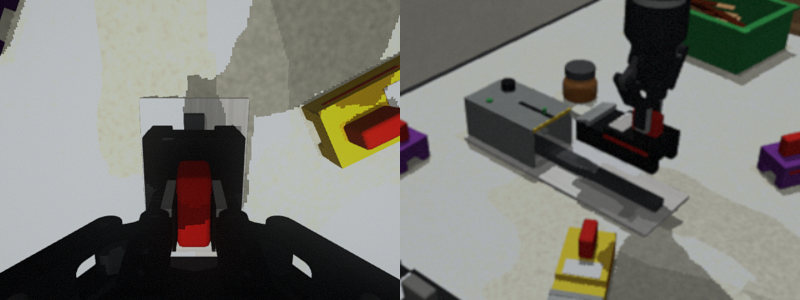

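The module is held level over the rail. In the wrist half, the rail's end (193,121) is centred under the body (143–245). I'll check this numerically.

```bash
python3 - <<'E'
from h import *
f=dict(np.load("w2.npz"));P,u,v=world(f);C=f["pixels"][v,u].astype(int)
near=(abs(P[:,0]-.45)<.12)&(abs(P[:,1]+.04)<.05)
ed(P,near&(P[:,2]>.117)&(P[:,2]<.127)&(P[:,0]<.425),"body rear top")
ed(P,near&(P[:,2]>.145)&(P[:,2]<.158)&(C[:,0]>1.8*C[:,1])&(C[:,0]>50),"fin")
k=near&(P[:,2]>.10)&(P[:,2]<.12)&(P[:,0]<.42);ed(P,k,"rear face") if k.sum()>30 else 0
ed(P,near&(P[:,2]>.016)&(P[:,2]<.025)&(C.sum(1)<220),"rail")
g=dict(np.load("s2.npz"));P,u,v=world(g)
n=(abs(P[:,0]-.47)<.12)&(abs(P[:,1]+.04)<.045)&(P[:,2]>.07)
k=n&(P[:,1]>-.02)&(P[:,2]<.125);q=P[k]
for x in np.arange(.41,.54,.02):
    j=abs(q[:,0]-x)<.004
    if j.sum()>3: print(round(x,2),"z",np.round(q[j,2].min(),4),np.round(q[j,2].max(),4),"y",np.round(np.median(q[j,1]),4))
E
```

```text
body rear top 8581 [414.4 -39.2] [60.6 22.5] 88.6 z [0.1204 0.1218 0.1229]
  midline yaw -2.13 at x 412.5 y -39.1
fin 6066 [436.2 -39.8] [17.6 39.6] 87.29 z [0.1495 0.1515 0.1525]
  midline yaw -2.66 at x 435.3 y -39.8
rear face 1703 [411.2 -39.2] [60.1 15.4] 87.64 z [0.1012 0.1109 0.1194]
  midline yaw -1.49 at x 406.4 y -21.1
rail 779 [412.4 -38.7] [19.4 14.2] 87.38 z [0.0187 0.0199 0.0211]
  midline yaw 0.84 at x 412.1 y -38.7
0.41 z 0.0839 0.1244 y -0.0106
0.43 z 0.0834 0.1245 y -0.0113
0.45 z 0.082 0.1237 y -0.0121
0.47 z 0.0821 0.1238 y -0.0128
0.49 z 0.0819 0.1215 y -0.014
0.51 z 0.0837 0.1236 y -0.0151
0.53 z 0.0835 0.119 y -0.0161h.py:15: RankWarning: Polyfit may be poorly conditioned
  p=np.polyfit(c,y,1);print("  midline yaw %.2f at x %.1f y %.1f"%(np.degrees(np.arctan(p[0])),np.mean(c),np.mean(y)))
```

Call:
play_rows:
  plan:
    - [[0, 0, 0.8], [0, 0, 0], 1]
    - [[0, 0, 0.8], [0, 0, 0], 1]
    - [[0, 0, 0.6], [0, 0, 0], 1]
    - [[0, 0, 0.2], [0, 0, 0], 1]
    - [[0, 0, 0.2], [0, 0, 0], 1]
    - [[0, 0, 0.15], [0, 0, 0], 1]
    - [[0, 0, 0.15], [0, 0, 0], 1]
    - [[0, 0, 0], [0, 0, 0], 1]

```text
clock: 11.08
position: [0.437, -0.0403, 0.0702]
tool_rot: [3.142, -0.0, 3.1]
force: [0.7, -0.5, -4.6]
grip_width: 0.0167
finger_force: 69.3
```

Call:
play_rows:
  plan:
    - [[0, 0, 0.08], [0, 0, 0], 1]
    - [[0, 0, 0.06], [0, 0, 0], 1]
    - [[0, 0, 0.04], [0, 0, 0], 1]
    - [[0, 0, 0], [0, 0, 0], 1]

```text
clock: 11.58
position: [0.4371, -0.0405, 0.0665]
tool_rot: [3.141, 0.001, 3.099]
force: [-5.9, -2.2, 21.7]
grip_width: 0.0165
finger_force: 73.2
```

The module is seated on the plate, so I'll release it, rise and back off towards the robot.

Call:
play_rows:
  plan:
    - [[0, 0, -0.04], [0, 0, 0], 1]
    - [[0, 0, 0], [0, 0, 0], -0.3]
    - [[0, 0, 0], [0, 0, 0], -0.3]
    - [[0, 0, 0], [0, 0, 0], -0.3]
    - [[0, 0, 0], [0, 0, 0], -0.3]
    - [[0, 0, -1], [0, 0, 0], -0.3]
    - [[0, 0, -1], [0, 0, 0], -0.3]
    - [[0, 0, -0.5], [0, 0, 0], -0.3]
    - [[1, 0, 0], [0, 0, 0], 1]
    - [[1, 0, 0], [0, 0, 0], 1]
    - [[0.4, 0, 0], [0, 0, 0], 1]
    - [[0, 0, 0], [0, 0, 0], 1]
    - [[0, 0, 0], [0, 0, 0], 1]
    - [[0, 0, 0], [0, 0, 0], 1]

```text
clock: 13.32
position: [0.3776, -0.0378, 0.1292]
tool_rot: [-3.141, 0.0, 3.1]
force: [0.2, -0.0, 0.2]
grip_width: 0.0
finger_force: 0.0
```

```bash
python3 - <<'E'
from h import *
s=bot.observe();print(s["position"],s["tool_rot"],s["force"],s["grip_width"],np.round(s["qpos"],2))
f=grab_frame("wrist");t=grab_frame("top");g=grab_frame("side")
P,u,v=world(f);C=f["pixels"][v,u].astype(int)
near=(abs(P[:,0]-.45)<.12)&(abs(P[:,1]+.04)<.05)
ed(P,near&(P[:,2]>.043)&(P[:,2]<.05),"body top wrist")
for n,F in(("wrist",f),("top",t)):
    P,u,v=world(F);C=F["pixels"][v,u].astype(int);k=(abs(P[:,0]-.45)<.1)&(abs(P[:,1]+.04)<.05)&(P[:,2]>.072)&(P[:,2]<.085)&(C[:,0]>1.8*C[:,1])
    if k.sum()>50: ed(P,k,"fin "+n)
cv2.imwrite("pics/w3.png",np.hstack([cv2.resize(f["pixels"],(400,300)),cv2.resize(g["pixels"][120:360,180:500],(400,300))])[:,:,::-1])
E
```

```text
[ 0.37764365 -0.03782529  0.12922299] [-3.14148462e+00  2.30640249e-04  3.09974516e+00] [ 0.17871339 -0.01575788  0.1608372 ] 1.6445388005400174e-05 [-0.23  0.36  0.21  2.32 -0.16  0.47  1.64]
body top wrist 1220 [445.2 -40. ] [60.2 83.3] 87.79 z [0.0441 0.0459 0.0471]
  midline yaw -2.19 at x 429.8 y -36.8
fin wrist 196 [451.2 -40.3] [ 6.6 10.4] 88.23 z [0.0749 0.0759 0.077 ]
  midline yaw -2.56 at x 450.1 y -40.3
fin top 205 [436.7 -40.5] [17.7 39. ] 86.46 z [0.0732 0.0759 0.0788]
  midline yaw -3.38 at x 436.6 y -40.4h.py:15: RankWarning: Polyfit may be poorly conditioned
  p=np.polyfit(c,y,1);print("  midline yaw %.2f at x %.1f y %.1f"%(np.degrees(np.arctan(p[0])),np.mean(c),np.mean(y)))
```

View pics/w3.png

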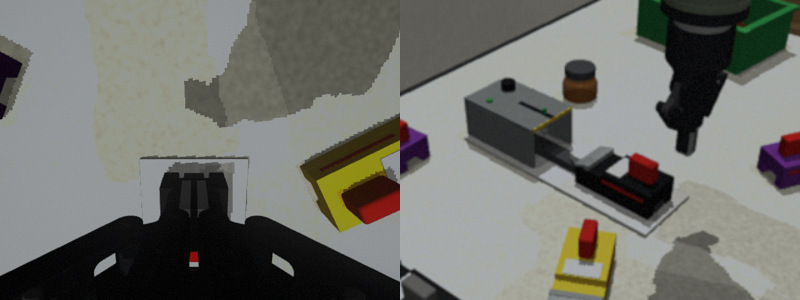

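The module sits on the rail (top z 0.046, about -2.4° yaw, centred), plug towards the hood. Now I'll lower the closed fingers behind its rear face.

Call:
play_rows:
  plan:
    - [[0, 0, 0.8], [0, 0, 0], 1]
    - [[0, 0, 0.8], [0, 0, 0], 1]
    - [[0, 0, 0.8], [0, 0, 0], 1]
    - [[0, 0, 0.8], [0, 0, 0], 1]
    - [[0, 0, 0.24], [0, 0, 0], 1]
    - [[0, 0, 0], [0, 0, 0], 1]
    - [[0, 0, 0], [0, 0, 0], 1]

```text
clock: 14.35
position: [0.3774, -0.0378, 0.0439]
tool_rot: [3.142, 0.001, 3.1]
force: [0.6, 0.5, -0.8]
grip_width: -0.0001
finger_force: 0.0
```

Call:
play_rows:
  plan:
    - [[-0.2, 0, 0], [0, 0, 0], 1]
    - [[-0.2, 0, 0], [0, 0, 0], 1]
    - [[-0.2, 0, 0], [0, 0, 0], 1]
    - [[-0.2, 0, 0], [0, 0, 0], 1]
    - [[-0.2, 0, 0], [0, 0, 0], 1]
    - [[-0.2, 0, 0], [0, 0, 0], 1]
    - [[-0.2, 0, 0], [0, 0, 0], 1]
    - [[-0.2, 0, 0], [0, 0, 0], 1]

```text
clock: 15.35
position: [0.4173, -0.0395, 0.0433]
tool_rot: [-3.142, -0.0, 3.1]
force: [-1.2, -0.8, -0.1]
grip_width: -0.0001
finger_force: 0.9
```

Call:
play_rows:
  plan:
    - [[-0.2, 0, 0], [0, 0, 0], 1]
    - [[-0.2, 0, 0], [0, 0, 0], 1]
    - [[-0.2, 0, 0], [0, 0, 0], 1]
    - [[-0.2, 0, 0], [0, 0, 0], 1]
    - [[-0.2, 0, 0], [0, 0, 0], 1]
    - [[-0.2, 0, 0], [0, 0, 0], 1]

```text
clock: 16.1
position: [0.4473, -0.0408, 0.0433]
tool_rot: [-3.142, -0.0, 3.1]
force: [-1.8, -0.2, -0.8]
grip_width: -0.0
finger_force: 0.7
```

```bash
cat > look.py <<'E'
from h import *
s=bot.observe();print(s["clock"],s["position"],s["force"])
t=grab_frame("top");g=grab_frame("side")
P,u,v=world(t);C=t["pixels"][v,u].astype(int);k=(P[:,0]>.38)&(P[:,0]<.6)&(abs(P[:,1]+.045)<.05)&(P[:,2]>.07)&(P[:,2]<.085)&(C[:,0]>1.8*C[:,1])
if k.sum()>20: ed(P,k,"fin top")
P,u,v=world(g);C=g["pixels"][v,u].astype(int)
k=(P[:,0]>.59)&(P[:,0]<.77)&(abs(P[:,1]+.05)<.05)&(P[:,2]>.0705)&(C[:,1]>1.4*C[:,0])&(C[:,1]>1.2*C[:,2])
print("green n",k.sum())
if k.sum():
    for a in np.unique(np.round(P[k,0],2)):
        j=k&(abs(P[:,0]-a)<.006);print(a,j.sum(),np.round(np.median(P[j],0),4),"zmax",P[j,2].max().round(4))
E
python3 look.py
```

```text
16.1 [ 0.44732499 -0.04076874  0.04328689] [-1.76693453 -0.17035006 -0.80588825]
green n 36
0.62 16 [ 0.6183 -0.0468  0.081 ] zmax 0.087
0.63 2 [ 0.6286 -0.055   0.0767] zmax 0.0772
0.7 3 [ 0.7047 -0.0655  0.0848] zmax 0.0886
0.71 16 [ 0.7086 -0.024   0.0803] zmax 0.0886
0.72 2 [ 0.7168 -0.0232  0.0771] zmax 0.0778
```

Call:
play_rows:
  plan:
    - [[-0.1, 0, 0], [0, 0, 0], 1]
    - [[-0.1, 0, 0], [0, 0, 0], 1]
    - [[-0.1, 0, 0], [0, 0, 0], 1]
    - [[-0.1, 0, 0], [0, 0, 0], 1]
    - [[-0.1, 0, 0], [0, 0, 0], 1]
    - [[-0.1, 0, 0], [0, 0, 0], 1]
    - [[-0.1, 0, 0], [0, 0, 0], 1]
    - [[-0.1, 0, 0], [0, 0, 0], 1]

```text
clock: 17.2
position: [0.4671, -0.0416, 0.0433]
tool_rot: [-3.142, -0.0, 3.1]
force: [-2.1, -0.6, 1.5]
grip_width: 0.0002
finger_force: 1.3
```

Call:
play_rows:
  plan:
    - [[-0.1, 0, 0], [0, 0, 0], 1]
    - [[-0.1, 0, 0], [0, 0, 0], 1]
    - [[-0.1, 0, 0], [0, 0, 0], 1]

```text
clock: 17.58
position: [0.4746, -0.0419, 0.0433]
tool_rot: [-3.142, -0.0, 3.1]
force: [-3.0, -0.3, 1.4]
grip_width: 0.0
finger_force: 1.3
```

Call:
play_rows:
  plan:
    - [[-0.1, 0, 0], [0, 0, 0], 1]
    - [[-0.1, 0, 0], [0, 0, 0], 1]

```text
clock: 17.82
position: [0.4794, -0.0421, 0.0433]
tool_rot: [-3.142, -0.0, 3.1]
force: [-7.5, 1.3, 5.0]
grip_width: -0.0001
finger_force: 3.5
```

Call:
play_rows:
  plan:
    - [[-0.1, 0, 0], [0, 0, 0], 1]
    - [[-0.1, 0, 0], [0, 0, 0], 1]

```text
clock: 18.08
position: [0.4837, -0.0423, 0.0432]
tool_rot: [3.142, -0.002, 3.1]
force: [-7.4, 0.6, 5.2]
grip_width: 0.0001
finger_force: 3.8
```

Call:
play_rows:
  plan:
    - [[-0.1, 0, 0], [0, 0, 0], 1]
    - [[-0.1, 0, 0], [0, 0, 0], 1]

```text
clock: 18.32
position: [0.4886, -0.0425, 0.0432]
tool_rot: [3.142, -0.002, 3.1]
force: [-8.7, -0.5, 6.9]
grip_width: 0.0003
finger_force: 4.2
```

Call:
play_rows:
  plan:
    - [[-0.1, 0, 0], [0, 0, 0], 1]
    - [[0, 0, 0], [0, 0, 0], 1]

```text
clock: 18.58
position: [0.4915, -0.0426, 0.0432]
tool_rot: [-3.142, -0.001, 3.1]
force: [-5.5, 1.0, 2.4]
grip_width: 0.0002
finger_force: 2.6
```

```bash
python3 look.py
```

```text
18.575 [ 0.49151176 -0.04261774  0.04317098] [-5.4794598   1.00282295  2.39980896]
green n 44
0.61 4 [ 0.6155 -0.0461  0.0794] zmax 0.0888
0.62 23 [ 0.6177 -0.0468  0.0836] zmax 0.0922
0.63 3 [ 0.6271 -0.0533  0.0777] zmax 0.0779
0.7 3 [ 0.7054 -0.0651  0.0855] zmax 0.0889
0.71 18 [ 0.7095 -0.0236  0.08  ] zmax 0.0889
0.72 1 [ 0.7183 -0.0247  0.077 ] zmax 0.077
```

The pin near (0.618,-0.047) has risen about 5 mm, so the catch is riding on the slope. I'll continue in small steps.

Call:
play_rows:
  plan:
    - [[-0.06, 0, 0], [0, 0, 0], 1]
    - [[-0.06, 0, 0], [0, 0, 0], 1]

```text
clock: 18.92
position: [0.4937, -0.0427, 0.0431]
tool_rot: [3.142, -0.003, 3.1]
force: [-10.4, 0.6, 7.7]
grip_width: -0.0001
finger_force: 4.8
```

Call:
play_rows:
  plan:
    - [[-0.06, 0, 0], [0, 0, 0], 1]
    - [[-0.06, 0, 0], [0, 0, 0], 1]

```text
clock: 19.18
position: [0.4972, -0.0428, 0.0431]
tool_rot: [3.142, -0.002, 3.1]
force: [-5.4, 0.6, 3.8]
grip_width: 0.0
finger_force: 3.1
```

```bash
python3 look.py
```

```text
19.175 [ 0.49723744 -0.04284525  0.04313694] [-5.35608447  0.60485934  3.76064215]
green n 44
0.62 23 [ 0.618  -0.0469  0.0853] zmax 0.0929
0.63 2 [ 0.6275 -0.0537  0.0777] zmax 0.0787
0.71 19 [ 0.7073 -0.0233  0.0801] zmax 0.0876
0.72 3 [ 0.7146 -0.0234  0.0781] zmax 0.0787
```

Call:
play_rows:
  plan:
    - [[-0.05, 0, 0], [0, 0, 0], 1]
    - [[-0.03, 0, 0], [0, 0, 0], 1]

```text
clock: 19.52
position: [0.4995, -0.0429, 0.0432]
tool_rot: [3.142, -0.001, 3.1]
force: [-6.0, -0.0, 2.4]
grip_width: 0.0003
finger_force: 2.8
```

Call:
play_rows:
  plan:
    - [[-0.05, 0, 0], [0, 0, 0], 1]
    - [[-0.03, 0, 0], [0, 0, 0], 1]

```text
clock: 19.77
position: [0.5016, -0.043, 0.0432]
tool_rot: [-3.142, -0.001, 3.1]
force: [-5.4, 0.8, 2.2]
grip_width: 0.0003
finger_force: 2.7
```

```bash
python3 look.py
```

```text
19.775 [ 0.50156092 -0.04299284  0.04317123] [-5.37695476  0.8331174   2.16766998]
green n 47
0.62 23 [ 0.6182 -0.0465  0.086 ] zmax 0.094
0.63 2 [ 0.6289 -0.0554  0.0764] zmax 0.0767
0.7 2 [ 0.7053 -0.0429  0.0815] zmax 0.0817
0.71 20 [ 0.7088 -0.0255  0.0802] zmax 0.088
0.72 3 [ 0.7164 -0.0231  0.0783] zmax 0.0791
```

Call:
play_rows:
  plan:
    - [[-0.05, 0, 0], [0, 0, 0], 1]
    - [[-0.03, 0, 0], [0, 0, 0], 1]

```text
clock: 20.12
position: [0.5042, -0.0431, 0.0433]
tool_rot: [-3.142, 0.0, 3.1]
force: [-2.7, -0.5, -2.2]
grip_width: -0.0
finger_force: 1.3
```

Call:
play_rows:
  plan:
    - [[-0.04, 0, 0], [0, 0, 0], 1]
    - [[-0.02, 0, 0], [0, 0, 0], 1]

```text
clock: 20.38
position: [0.5058, -0.0432, 0.0434]
tool_rot: [-3.142, 0.001, 3.1]
force: [-2.2, 0.2, -1.1]
grip_width: -0.0001
finger_force: 0.7
```

```bash
python3 look.py
```

```text
20.375 [ 0.50582275 -0.0432265   0.04337491] [-2.16399609  0.23571547 -1.08910443]
green n 42
0.62 22 [ 0.6177 -0.0464  0.0848] zmax 0.092
0.63 2 [ 0.6271 -0.0519  0.0776] zmax 0.0778
0.7 1 [ 0.7044 -0.022   0.0809] zmax 0.0809
0.71 17 [ 0.7103 -0.0228  0.0809] zmax 0.088
0.72 3 [ 0.7163 -0.0238  0.0777] zmax 0.0822
```

Call:
play_rows:
  plan:
    - [[-0.04, 0, 0], [0, 0, 0], 1]
    - [[-0.02, 0, 0], [0, 0, 0], 1]

```text
clock: 20.72
position: [0.5071, -0.0432, 0.0434]
tool_rot: [-3.142, 0.0, 3.1]
force: [-0.8, 0.5, -0.2]
grip_width: -0.0001
finger_force: 0.8
```

```bash
cat >> look.py <<'E'
import os
i=len([x for x in os.listdir(".") if x.startswith("lk")]);np.savez("lk%d.npz"%i,g=g["pixels"],t=t["pixels"])
m=(g["pixels"][:,:,1].astype(int)>1.4*g["pixels"][:,:,0])&(g["pixels"][:,:,1]>1.2*g["pixels"][:,:,2])
K=g["camera_matrix"]
c=g["R"]@np.array([.618,-.047,.083])+g["t"];p=(K@c)[:2]/c[2]
x,y=p.astype(int);w=m[y-12:y+13,x-8:x+9];r=np.nonzero(w.any(1))[0]+y-12
print("pin px",p.round(1),"rows",r.min(),r.max(),"count",w.sum(),"px/m",K[1,1]/c[2])
E
python3 look.py
```

```text
20.725 [ 0.5071373  -0.04324847  0.04339138] [-0.81287909  0.49319349 -0.21693939]
green n 41
0.61 5 [ 0.6148 -0.0459  0.0841] zmax 0.0888
0.62 18 [ 0.6174 -0.0462  0.0835] zmax 0.09
0.63 4 [ 0.6254 -0.0513  0.0779] zmax 0.0786
0.7 2 [ 0.7047 -0.021   0.0812] zmax 0.0822
0.71 17 [ 0.7095 -0.0229  0.0809] zmax 0.086
0.72 2 [ 0.7166 -0.023   0.0772] zmax 0.0778
pin px [295.4 208.1] rows 205 211 count 22 px/m 532.6423813026189
```

Call:
play_rows:
  plan:
    - [[-0.04, 0, 0], [0, 0, 0], 1]
    - [[-0.02, 0, 0], [0, 0, 0], 1]

```text
clock: 21.08
position: [0.5082, -0.0433, 0.0433]
tool_rot: [-3.142, -0.001, 3.1]
force: [-3.8, 0.4, 3.3]
grip_width: -0.0001
finger_force: 1.8
```

Call:
play_rows:
  plan:
    - [[-0.03, 0, 0], [0, 0, 0], 1]
    - [[-0.01, 0, 0], [0, 0, 0], 1]

```text
clock: 21.32
position: [0.5092, -0.0434, 0.0432]
tool_rot: [3.142, -0.001, 3.1]
force: [-4.9, 0.0, 3.5]
grip_width: -0.0001
finger_force: 2.5
```

```bash
python3 look.py
```

```text
21.325 [ 0.50918286 -0.04335079  0.04324185] [-4.88666113  0.03009641  3.4801273 ]
green n 37
0.62 16 [ 0.6178 -0.0456  0.0813] zmax 0.0881
0.63 2 [ 0.6288 -0.0553  0.0765] zmax 0.0767
0.71 17 [ 0.7084 -0.0229  0.0805] zmax 0.088
0.72 3 [ 0.7178 -0.0253  0.0779] zmax 0.0858
pin px [295.4 208.1] rows 206 211 count 18 px/m 532.6423813026189
```

The pin is back at its starting level (z 0.0813, 16 px), so the catch has dropped. A small confirming push should show the stiff rise.

Call:
play_rows:
  plan:
    - [[-0.03, 0, 0], [0, 0, 0], 1]
    - [[-0.01, 0, 0], [0, 0, 0], 1]

```text
clock: 21.68
position: [0.5095, -0.0434, 0.0432]
tool_rot: [3.142, -0.002, 3.1]
force: [-10.1, 0.3, 8.0]
grip_width: -0.0002
finger_force: 5.0
```

```bash
python3 look.py
```

```text
21.675 [ 0.50950727 -0.04339122  0.04321729] [-10.05240777   0.28967557   7.96178513]
green n 35
0.61 2 [ 0.6139 -0.0451  0.0792] zmax 0.0795
0.62 15 [ 0.6177 -0.0463  0.0813] zmax 0.0885
0.63 2 [ 0.6284 -0.0548  0.0769] zmax 0.0771
0.7 3 [ 0.7054 -0.0236  0.0825] zmax 0.0847
0.71 15 [ 0.7112 -0.0223  0.0798] zmax 0.0825
0.72 3 [ 0.7144 -0.0247  0.078 ] zmax 0.0816
pin px [295.4 208.1] rows 206 211 count 18 px/m 532.6423813026189
```

The force rose about 9 N over 2.4 mm, roughly 4 N/mm, with the pin down, so the module is home. I'll stop pushing, back off, rise and verify.

Call:
play_rows:
  plan:
    - [[0.1, 0, 0], [0, 0, 0], 1]
    - [[0.3, 0, 0], [0, 0, 0], 1]
    - [[0.8, 0, 0], [0, 0, 0], 1]
    - [[1, 0, 0], [0, 0, 0], 1]
    - [[1, 0, 0], [0, 0, 0], 1]
    - [[0, 0, -1], [0, 0, 0], 1]
    - [[0, 0, -1], [0, 0, 0], 1]
    - [[1, 0, -1], [0, 0, 0], 1]
    - [[0, 1, -1], [0, 0, 0], 1]
    - [[0, 1, -1], [0, 0, 0], 1]
    - [[0, 1, 0], [0, 0, 0], 1]
    - [[0, 1, 0], [0, 0, 0], 1]
    - [[0, 1, 0], [0, 0, 0], 1]
    - [[0, 1, 0], [0, 0, 0], 1]
    - [[0, 0, 0], [0, 0, 0], 1]

```text
clock: 23.65
position: [0.4117, 0.1123, 0.1683]
tool_rot: [3.141, 0.001, 3.102]
force: [-0.5, -0.7, -0.3]
grip_width: -0.0001
finger_force: 0.0
```

```bash
python3 look.py; python3 - <<'E'
from h import *
t=grab_frame("top");g=grab_frame("side");b=np.load("side.npz")["pixels"]
P,u,v=world(t)
ed(P,(P[:,0]>.42)&(P[:,0]<.59)&(abs(P[:,1]+.045)<.04)&(P[:,2]>.041)&(P[:,2]<.05),"body top")
for I in(b,g["pixels"]): print(I[202:214,291:300,1])
a=lambda I:cv2.resize(I[150:300,220:420],(400,300),interpolation=2)
cv2.imwrite("pics/fin.png",np.vstack([np.hstack([a(b),a(g["pixels"])]),cv2.resize(t["pixels"][140:340,240:440],(800,300))])[:,:,::-1])
E
```

```text
23.65 [0.41172946 0.11231966 0.16828143] [-0.53519859 -0.72373132 -0.28063352]
fin top 192 [551.4 -45. ] [17.9 36.3] 87.74 z [0.0731 0.076  0.0786]
  midline yaw -1.73 at x 551.0 y -44.9
green n 35
0.62 17 [ 0.6181 -0.0468  0.0799] zmax 0.0872
0.63 3 [ 0.6259 -0.0515  0.0772] zmax 0.0784
0.71 14 [ 0.7101 -0.024   0.0798] zmax 0.0831
0.72 5 [ 0.7163 -0.0247  0.0779] zmax 0.0869
pin px [295.4 208.1] rows 206 211 count 18 px/m 532.6423813026189
body top 907 [555.5 -45.4] [60.2 71.3] 87.57 z [0.0432 0.0464 0.0491]
  midline yaw -2.16 at x 554.4 y -45.3
[[ 90  92  92  92  93  90  94  93  91]
 [ 90  91  90  91  95  93  94  92  91]
 [ 92  92  90  92  92  93  91  90  93]
 [ 93  91  92  95  98  96  93  91  93]
 [ 87  94  95  99 102  94  92  91  90]
 [ 65  78  85  84  81  76  81  92  92]
 [ 26  43  53  52  50  51  72  91  94]
 [ 22  23  24  36  45  51  72  94  93]
 [ 66  47  28  31  42  47  55  68  78]
 [ 89  79  56  37  35  25  27  27  41]
 [ 95  95  83  71  57  27  18  18  17]
 [ 93  94  92  93  82  69  55  31  24]]
[[103 104 102 102 102 103 101 105 102]
 [104 101 102 103 101 104 100 101 100]
 [101 102 103 103 105 101 103 103 101]
 [100 102 100 105 109 106 103 100 102]
 [ 98 102 105 110 111 106 101 101 102]
 [ 69  87  94  88  89  86  92 100 102]
 [ 26  47  61  54  55  59  81 102 100]
 [ 24  23  28  42  50  57  83  98 103]
 [ 69  49  31  36  52  50  64  77  84]
 [ 99  88  66  44  42  31  22  31  52]
 [105 102  93  80  59  35  23  19  23]
 [100 104 100 101  92  77  63  34  27]]
```

View pics/fin.png

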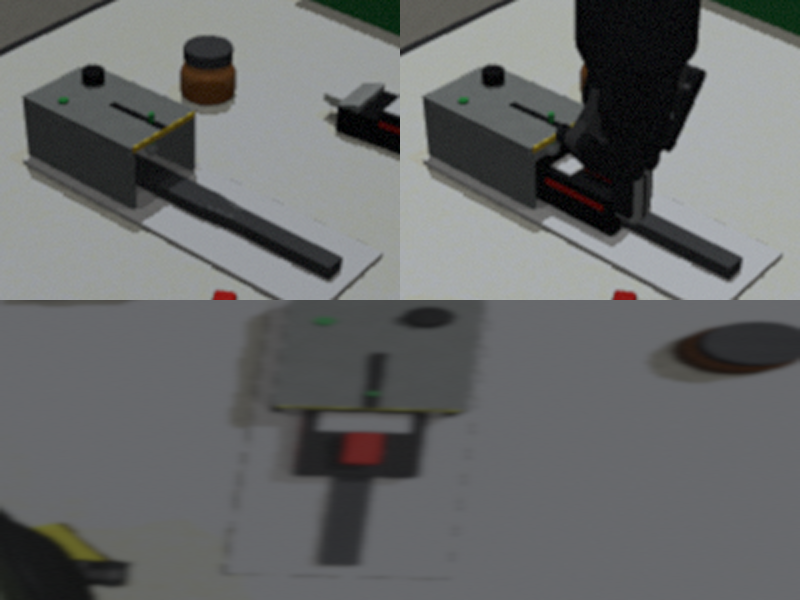

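The pin's pixel profile now matches the one from before the module went in. The module stays at station x of about 90 with the arm clear, so it is caught.

```bash
python3 -c "
from workcell import bot
print(bot.job_done())"
```

```text
the job is handed in; nothing more can be done
None
```

I set the red-gripped module on the rail, let go, and pushed it home until the catch dropped into its notch (origin at about station x 90, catch pin back down). The arm is clear and touching nothing, and the job is handed in at about 24 s on the robot's clock.

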